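# Spring-probe reading on a rock core disc

## Task

Set the short stone disc, black dot upwards, on the aluminium plate midway between the two steel blocks and in line with them, without dropping it. Then take the spring probe from its stand and hold it upright with its plunger tip on the black dot, pressed lightly so that the plunger is about half-way in and never right in to its stop; finish while still holding it there. Leave the tin, the tall core and the weight where they are.

Things in the scene. Friction and masses are not known exactly. Their poses are not given: they have to be found in the camera images.
- mid (a point): Point on the top face of the fixed aluminium plate (120 x 260 mm, top 15 mm above the bench), at its centre, which is midway between the two steel blocks. y runs along the line of the blocks, towards the round one; z up.
- round_block (a point): Centre of the top of the round steel block, 50 mm in diameter, 22 mm high, fixed to the plate 95 mm from its centre.
- square_block (a point): Centre of the top of the square steel block, 46 x 46 mm, 22 mm high, fixed to the plate 95 mm from its centre, on the other side.
- disc_center (a point): Centre (half-way up) of the loose disc of grey rock core: a cylinder 54 mm in diameter, 40 mm high, about 0.24 kg, standing flat on the bench at the start with its dotted face up. z is its axis.
- disc_mark (a point): Centre of the 12 mm black dot on the disc's top face, 12 mm off the disc's axis, in its x direction.
- probe_grip (a point): Centre of the probe's square aluminium housing (28 x 28 mm, 70 mm high), where it is gripped; its x and y are square to the flats, z along the probe. Below the housing is a steel barrel of 18 mm diameter, 45 mm long, and from that a 6 mm plunger sticks out 16 mm; on top a black cap 20 mm wide, 8 mm high; about 0.2 kg in all. It starts upright in the stand, housing resting on the stand's top.
- probe_tip (a point): End of the probe's plunger, on the probe's axis; with the plunger out it is 96 mm below the centre of the housing. It is inside the stand at the start.
- plunger (a joint): How far the spring plunger is pushed in: 0 out, 0.012 m right in at its stop. Spring of 0.4 N per mm (half-way in about 2.6 N, right in about 5 N).
- stand: Fixed grey probe stand, 80 x 80 mm, 70 mm high, with an upright through hole of 22 mm diameter at its centre (2 mm play round the barrel); origin at the centre of its underside. The probe is lifted at least 65 mm straight up to leave it. Disc and stand lie on opposite sides of the plate, either way round.
- tin: Bystander: aluminium tin, 64 mm in diameter, 50 mm high; origin at the centre of its underside.
- core: Bystander: tall rock core, 54 mm in diameter, 110 mm high, upright; origin at the centre of its underside.
- weight: Bystander: steel weight with a small knob, 52 mm in diameter, 40 mm high; origin at the centre of its underside.
Mind the look-alikes: they are no part of the job. What is shaped like the part that bears probe_grip but purple is not meant.

How it is judged (in metres and radians):
On the way:
1. the disc stands on the plate midway between the blocks, dot up, let go (x of disc_center in the frame of mid between -0.012 and 0.012 m and y of disc_center in the frame of mid between -0.012 and 0.012 m and z of disc_center in the frame of mid between 0.016 and 0.024 m and angle between disc_center's own z axis and vertical below 0.08 rad and contact force between disc and the fingers below 0.05 N and linear speed of disc below 0.02 m/s), for 0.3 s.
At the end, for the whole second after the job is handed in: Disc flat on the plate, within 12 mm of midway between the blocks, along and across their line, untouched by fingers; probe held in the fingers, upright within 7 degrees, clear of stand and plate, tip within 7 mm of the dot's centre, plunger 3 to 9 mm in at 0.8 to 8 N, all still (all of step 1 and horizontal distance between probe_tip and disc_mark below 0.007 m and distance between probe_tip and disc_mark below 0.008 m and angle between probe_grip's own z axis and vertical below 0.12 rad and value of joint plunger between 0.003 and 0.009 m and contact force between probe and disc between 0.8 and 8 N and contact force between probe and the fingers above 2 N and contact force between probe and stand below 0.05 N and contact force between probe and plate below 0.05 N and linear speed of probe below 0.02 m/s); the arm keeps its last pose, push and grip.
It fails at once if the plunger is pushed right in to its stop (value of joint plunger above 0.0115 m).
It fails at once if the disc is dropped or knocked (faster than 0.6 m/s out of the fingers) (contact force between disc and the fingers below 0.05 N and linear speed of disc above 0.6 m/s).
It fails at once if the aluminium tin is moved more than 20 mm (distance of tin from where it was at the start of the episode above 0.02 m).
It fails at once if the tall rock core is moved more than 20 mm (distance of core from where it was at the start of the episode above 0.02 m).
It fails at once if the small steel weight is moved more than 20 mm (distance of weight from where it was at the start of the episode above 0.02 m).
It also fails if it takes over 56 s, if anything falls off the work surface, if the arm or the gripper's body presses on something with over 40 N, if the wrist force passes 120 N, or if a joint passes its speed limit or range.

## Robot

A 7-joint arm with a two-finger parallel gripper is mounted at the origin on the work surface. World frame = base frame: x ahead of the robot, y to its left, z up, the work surface at z = 0. Lengths are in mm, angles in rad, forces in N, time in s.
With the tool pointing down it reaches from about 350 to 900 mm from the base axis. Payload 8.1 kg.
Tool frame: the origin (TCP) lies on the front face of the gripper's body, between the roots of the fingers; the fingertips stand 66 mm ahead of it and the grasp point (between the pads) lies 47 mm ahead of it; x points along the fingers, z is the direction in which the jaws open and shut, and the axes are right-handed (so a half turn about x gives the same grasp; the last joint's range is limited). The gripper opens to 92 mm and grips with 3 to 60 N. Pads are 19 mm wide; open, the fingers measure 130 mm over their backs; the gripper's body (75 mm by 190 mm) begins 47 mm behind the grasp point.
Start: joints at [1.147, 0.434, 0.025, 1.573, -0.012, 1.134, -0.075], TCP at [197.055, -593.134, 292.242] pointing down, gripper open.
Joint ranges: [-2.62, 2.62], [-0.44, 2.09], [-1.27, 1.32], [0.08, 2.57], [-1.32, 4.46], [0.12, 2], [-2.74, 2.74]. Speed limits (rad/s): [2.22, 2.22, 3.01, 3.01, 3.14, 3.14, 3.14].

## Interface

Orientations are given as a rotation vector (axis times angle).
In Python, from bench import telemetry, optics, manip gives the robot as it stands.
- The arm moves only by the tool apply_moves, never from a script. Its argument "targets" is a list of rows, each a list of 5 numbers: the opening, from 0 (shut) to 1 (fully open), then the shift along the tool's x, y, z in m, then the turn about the tool's x in degrees. A call has 1 to 12 rows; each row is the pose to reach, as a shift and turn from the pose commanded when the call began, along the tool's axes at that moment; what a row does not reach only later rows make up. A row lasts 1/12 s, in which the tool goes at most 41.7 mm and 7.16 degrees, less where a joint would pass 70% of its speed; a pose out of reach is approached as far as the arm can. A call with a gripper value outside its range is refused whole. The fingers move at their own pace and stop on an object; the grip force is fixed at half the most. Time passes only in rows, so rows that repeat a pose let the fingers close. It gives the time, the measured TCP pose, the force and the opening at its end, in the units of the state.
- telemetry.read_state(): the state, without advancing time (a new reading comes with each control period).
- optics.snapshot(name): name is "scene" or "top" or "wrist"; returns a dict with "frame" (420x560x3 uint8, red, green, blue), "intrinsics" (3x3 intrinsics, pixels), "R" (3x3) and "t" (3): a world point X has camera coordinates R X + t. Camera axes: x right, y down, z forward; pixel columns grow to the right and rows downward; lengths in mm; the calibration is good to about 2 mm. The wrist camera is an equidistant fisheye: a pixel r from the principal point sees the ray r / f radians off the axis. A picture is of the moment at which its call begins. There is no depth.
- manip.close_job(): hands the job in, once; it reports no verdict.
The state is a dict: "clock": time; "q": joint angles; "qvel": joint speeds; "joint_efforts": joint torques, N m; "tool_pos": TCP position; "tool_rot": TCP orientation; "force": force on the tool from outside, world axes, zero at the start; "ft_torque": the same for the moment, N m; "opening": opening from 0.0 (shut) to 1.0 (fully open).
Only numpy, scipy, OpenCV 4.12 (cv2) and the standard library are available. Lean on these libraries where they do the work, as an engineer would, in place of code of your own. Each camera call takes 0.05 s, during which the arm holds its last target. There are 200 camera calls.

## Working session

There is one attempt and no reset: what is moved stays moved. The work goes in short steps, Python scripts to look and compute and a tool call to move; the robot and the scene stay as the last step left them, time stands still between calls to the robot, and variables do not carry over. Pictures are saved under pics/ and viewed, about 8 in all and at most 12, crops included, and the job is handed in when it is done.

Besides the shell and the picture viewer there is one more tool, called after "Call:" as name(argument=value, ...), one argument or row to a line, values as JSON. apply_moves: Moves the arm, as the interface text tells. Its arguments: {"type":"object","properties":{"targets":{"type":"array"}},"required":["targets"]}

```bash
mkdir -p pics; ls
cat > h.py <<'E'
import numpy as np, cv2
from bench import telemetry, optics, manip
from scipy.spatial.transform import Rotation as Rn
def snap(n,f=None):
    s=optics.snapshot(n)
    if f: cv2.imwrite('pics/'+f,s['frame'][:,:,::-1])
    return s
def ray(s,u,v,fish=False):
    K=np.array(s['intrinsics']);R=np.array(s['R']);t=np.array(s['t'])
    a=(u-K[0,2])/K[0,0];b=(v-K[1,2])/K[1,1]
    if fish:
        r=np.hypot(a,b);k=np.sin(r)/r if r>1e-9 else 1;d=np.array([a*k,b*k,np.cos(r)])
    else: d=np.array([a,b,1.])
    return -R.T@t, R.T@(d/np.linalg.norm(d))
def onz(s,u,v,z,fish=False):
    c,d=ray(s,u,v,fish); return c+d*(z-c[2])/d[2]
def cross(*rs):
    A=sum(np.eye(3)-np.outer(d,d) for c,d in rs);b=sum((np.eye(3)-np.outer(d,d))@c for c,d in rs)
    p=np.linalg.solve(A,b);return p,[np.linalg.norm(np.cross(p-c,d)) for c,d in rs]
def proj(s,X):
    K=np.array(s['intrinsics']);x=np.array(s['R'])@X+s['t'];return (K@x/x[2])[:2]
E
python3 - <<'E'
from h import *
import pickle
S={n:snap(n) for n in("scene","top","wrist")}
pickle.dump(S,open('S0.pkl','wb'))
im=np.hstack([S['scene']['frame'],S['top']['frame']])
cv2.imwrite('pics/a_scene.png',cv2.resize(S['scene']['frame'],(800,600),interpolation=cv2.INTER_CUBIC)[:,:,::-1])
cv2.imwrite('pics/a_top.png',cv2.resize(S['top']['frame'],(800,600),interpolation=cv2.INTER_CUBIC)[:,:,::-1])
for n in S: print(n,np.round(S[n]['intrinsics'],1).tolist(),np.round(-np.array(S[n]['R']).T@S[n]['t'],0))
st=telemetry.read_state();print(st);print(Rn.from_rotvec(st['tool_rot']).as_matrix().round(3))
E
```

```text
pics
scene [[391.2, 0.0, 285.5], [0.0, 391.2, 210.2], [0.0, 0.0, 1.0]] [ 983. -364.  890.]
top [[411.7, 0.0, 278.4], [0.0, 411.7, 212.8], [0.0, 0.0, 1.0]] [ 449.   45. 1021.]
wrist [[325.2, 0.0, 281.3], [0.0, 325.2, 211.7], [0.0, 0.0, 1.0]] [ 278. -567.  384.]
{'clock': 0.15, 'q': array([ 1.14742184,  0.43507089,  0.02498055,  1.57385367, -0.01158561,
        1.13402863, -0.07508808]), 'qvel': array([-0.00026793, -0.00188221,  0.00200417, -0.00189551,  0.00040272,
       -0.00077548,  0.00116341]), 'joint_efforts': array([ 7.47548656e-04, -6.68266082e+01,  9.85208899e-01, -3.14692712e+01,
       -6.04555104e-02,  3.93405673e-02,  1.02258994e-04]), 'tool_pos': array([ 196.92335439, -592.84640823,  291.63366371]), 'tool_rot': array([ 0.97042499,  1.34510858, -0.96942265]), 'force': array([ 0.43280939, -0.42845399,  0.26037027]), 'ft_torque': array([-0.03427576,  0.0432801 , -0.00640205]), 'opening': 1.0018627939362856}
[[-0.001  0.949  0.315]
 [ 0.001  0.315 -0.949]
 [-1.    -0.    -0.001]]
```

View pics/a_scene.png

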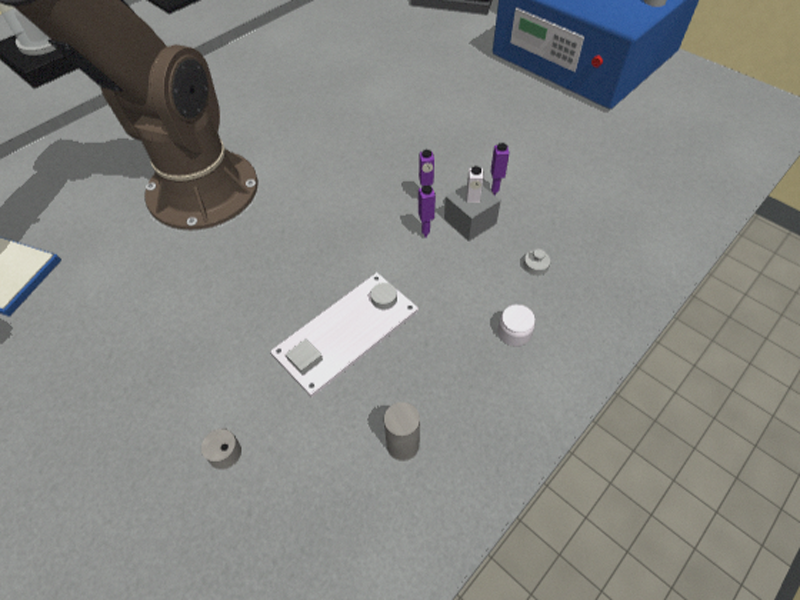

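View pics/a_top.png

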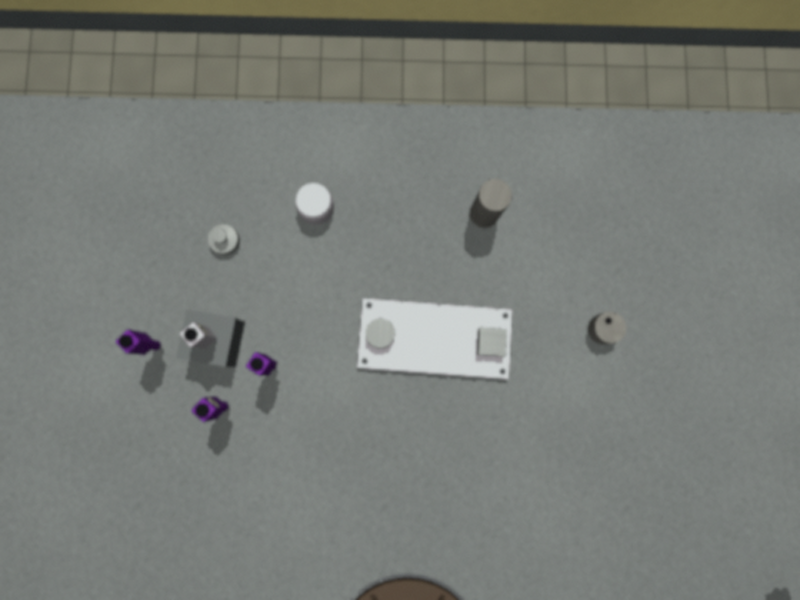

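The top-view pixels below are at 800x600. Candidates:
- **Disc:** the short dotted disc is at top (609,328), scene (220,447). The tall core (493,200), weight (222,240) and round block (380,333) could be taken for it.
- **Probe:** the white-housed one in the stand is at top (192,335), scene (475,183). There are three purple look-alikes at top (135,342), (208,409) and (261,364).

I choose the dotted disc and the white probe.

```bash
cat > m.py <<'E'
from h import *
import pickle
S=pickle.load(open('S0.pkl','rb'))
def blob(s,c,w,f):
    x0,y0=c[0]-w,c[1]-w; im=s['frame'][y0:c[1]+w,x0:c[0]+w]
    m=f(im.astype(int)).astype(np.uint8)
    n,l,st,ce=cv2.connectedComponentsWithStats(m)
    i=1+np.argmax(st[1:,4]); k=(l==i).astype(np.uint8)
    ct=max(cv2.findContours(k,0,1)[0],key=len)
    return ce[i]+[x0,y0],st[i,4],ct+np.array([x0,y0])
dark=lambda t:(lambda im:im.max(2)<t)
bright=lambda t:(lambda im:im.min(2)>t)
E
python3 - <<'E'
from m import *
a,b=S['scene'],S['top']
for nm,ca,cb,w in(("dot",(157,312),(426,225),8),("cap",(333,119),(134,234),8)):
    pa=blob(a,ca,w,dark(50));pb=blob(b,cb,w,dark(50))
    print(nm,pa[:2],pb[:2],[np.round(v,1) for v in cross(ray(a,*pa[0]),ray(b,*pb[0]))])
for n,c,w in(("scene",(241,232),75),("top",(305,237),70)):
    for T in (180,):
        p=blob(S[n],c,w,bright(T));r=cv2.minAreaRect(p[2]);h=cv2.approxPolyDP(cv2.convexHull(p[2]),6,True)[:,0]
        print(n,T,p[1],r,[np.round(onz(S[n],*q,15)[:2],1).tolist() for q in h],h.tolist())
# crops
def crop(s,c,w): return cv2.resize(s['frame'][c[1]-w:c[1]+w,c[0]-w:c[0]+w],(390,290) if 0 else (290,290),interpolation=cv2.INTER_NEAREST)
g=np.vstack([np.hstack([crop(a,(155,313),25),crop(a,(333,140),40)]),np.hstack([crop(b,(426,230),25),crop(b,(140,245),60)])])
cv2.imwrite('pics/b_crop.png',g[:,:,::-1])
E
```

```text
dot (array([156.61538462, 312.38461538]), np.int32(13)) (array([425.5, 224. ]), np.int32(2)) [array([ 550.9, -333.7,   42.4]), array([0.1, 0.1])]
cap (array([333.15384615, 118.92307692]), np.int32(26)) (array([133.     , 233.65625]), np.int32(32)) [array([510.6, 331.6, 144. ]), array([0.8, 0.8])]
scene 180 3420 ((240.65853881835938, 230.5731658935547), (41.38604736328125, 99.63886260986328), 51.34019470214844) [[466.6, 89.3], [587.2, 78.7], [568.9, -174.8], [453.8, -165.5]] [[263, 190], [292, 216], [217, 275], [190, 245]]
top 180 3966 ((304.38543701171875, 236.54705810546875), (105.37796783447266, 47.425621032714844), 4.236394882202148) [[581.7, 80.9], [568.4, -171.4], [457.8, -167.8], [469.0, 85.9]] [[254, 210], [356, 217], [355, 262], [251, 256]]
```

View pics/b_crop.png

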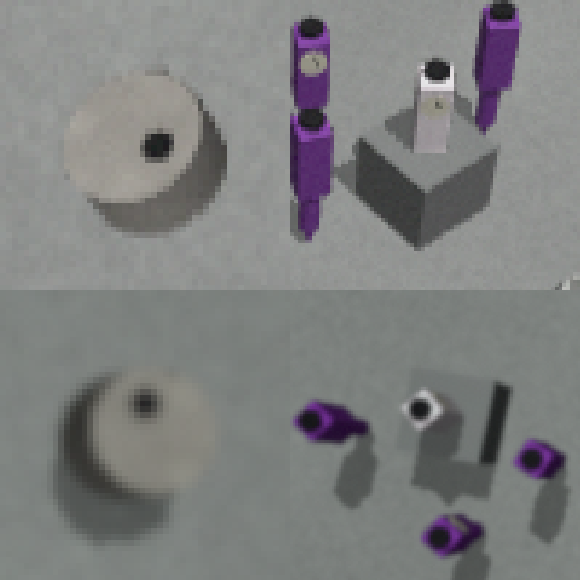

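```bash
cat >> h.py <<'E'
def go(X,zdir=None):
    "needed shift in tool axes (m), turn deg for TCP world X (mm) and jaw direction"
    s=telemetry.read_state();R=Rn.from_rotvec(s['tool_rot']).as_matrix()
    d=R.T@(np.array(X)-s['tool_pos'])/1000; a=None
    if zdir is not None:
        v=R.T@np.array([*zdir,0]);a=np.degrees(np.arctan2(-v[1],v[2]));a=(a+90)%180-90
    return d.round(4),a,s['tool_pos'].round(1),R[:,2].round(3)
E
python3 - <<'E'
from m import *
a,b=S['scene'],S['top']
sp=lambda x,y,w:(x*2*w/290-w,y*2*w/290-w)
print('disc top',onz(b,427.7,229.1,40),onz(a,*(np.array(sp(132,137,25))+[155,313]),40))
for x,y in((310,132),(540,169),(440,248)):
    print('purple',onz(b,*(np.array(sp(x,y,60))+[140,245]),139).round())
for n,(x,y) in dict(core=(493,195),tin=(313,200),weight=(222,240)).items(): print(n,onz(b,x*.7,y*.7,dict(core=110,tin=50,weight=25)[n]).round())
for n,(x,y),(X,Y) in(("round",(380,333),(383,294)),("sq",(492,343),(305,354))): print(n,[q.round(1) for q in cross(ray(b,x*.7,y*.7),ray(a,X*.7,Y*.7))[:1]])
print(go([545,-345,160],(1,-.05)))
E
```

```text
disc top [ 538.80746519 -339.61024592   40.        ] [ 541.8205731 -338.3432571   40.       ]
purple [500. 173. 139.]
purple [470. -31. 139.]
purple [400.  56. 139.]
core [ 743. -128.  110.]
tin [747. 168.  50.]
weight [680. 324.  25.]
round [array([524.3,  50.8,  31.8])]
sq [array([ 511.7, -136.7,   31.2])]
(array([ 0.1317,  0.4085, -0.1253]), np.float64(-68.76180234023978), array([ 196.9, -592.8,  291.6]), array([ 0.315, -0.949, -0.001]))
```

Call:
apply_moves(
  targets=[
    [1, 0.09, 0.406, -0.127, -69],
    [1, 0.09, 0.406, -0.127, -69],
    [1, 0.09, 0.406, -0.127, -69],
    [1, 0.09, 0.406, -0.127, -69],
    [1, 0.09, 0.406, -0.127, -69],
    [1, 0.09, 0.406, -0.127, -69],
    [1, 0.09, 0.406, -0.127, -69],
    [1, 0.09, 0.406, -0.127, -69],
    [1, 0.09, 0.406, -0.127, -69],
    [1, 0.09, 0.406, -0.127, -69],
    [1, 0.09, 0.406, -0.127, -69],
    [1, 0.09, 0.406, -0.127, -69],
  ],
)

```text
clock: 1.15
tool_pos: [546.3, -338.9, 200.8]
tool_rot: [0.033, 1.57, -0.026]
force: [-0.7, 0.2, 0.2]
opening: 0.999
```

Run:
```python
from h import *
import pickle
s=snap('wrist');pickle.dump(s,open('S1.pkl','wb'))
cv2.imwrite('pics/c.png',cv2.resize(s['frame'],(800,600))[:,:,::-1])
print(go([540,-339,71]))
```

```text
(array([ 0.1302,  0.0023, -0.0041]), None, array([ 544.1, -341.8,  201.2]), array([ 0.999, -0.041, -0.001]))
```

View pics/c.png

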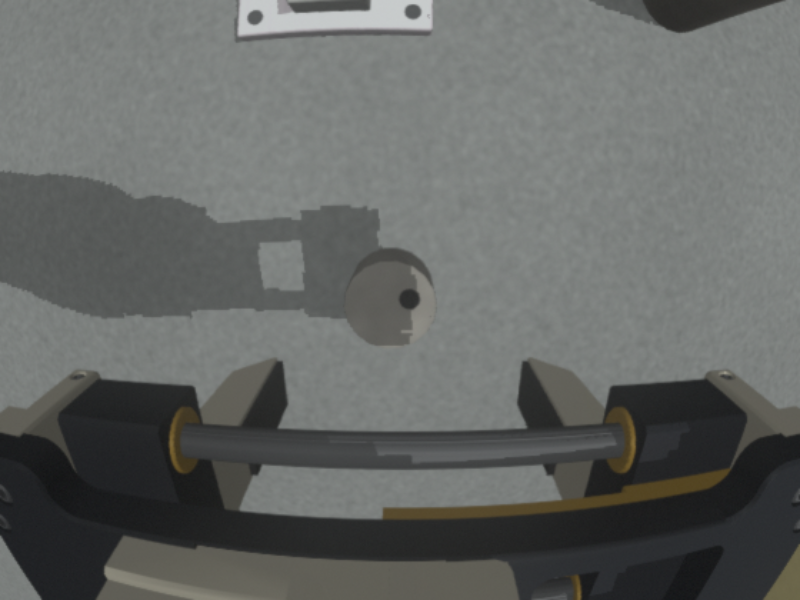

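The wrist view shows the disc's top face centred near (390,303), with the dot at (409,299).

Run:
```python
from m import *
s=pickle.load(open('S1.pkl','rb'));b=S['top']
print('face',onz(s,390*.7,303.5*.7,40,True).round(1),'left/right',onz(s,345*.7,303*.7,40,True).round(1),onz(s,436*.7,303*.7,40,True).round(1))
p=blob(s,(286,209),9,dark(60));print(p[:2],onz(s,*p[0],40,True).round(1))
q=blob(b,(426,225),8,dark(75));print(q[:2]);print(cross(ray(s,*p[0],True),ray(b,*q[0]))[0].round(1))
for x,y in((255,17),(413,11)): print('hole',onz(s,x*.7,y*.7,15,True).round(1))
for x,y in((20,132),(250,169),(150,248)):
    print('purple',onz(b,x*120/290+80,y*120/290+185,139).round())
```

```text
face [ 540.  -337.8   40. ] left/right [ 514.  -336.6   40. ] [ 566.4 -338.6   40. ]
(array([285.93333333, 208.93333333]), np.int32(135)) [ 550.7 -335.2   40. ]
(array([425.33333333, 224.11111111]), np.int32(9))
[ 550.9 -335.9   36.6]
hole [ 464.1 -159.5   15. ]
hole [ 560.  -165.2   15. ]
purple [496. 426. 139.]
purple [467. 224. 139.]
purple [398. 307. 139.]
```

Call:
apply_moves(
  targets=[
    [1, 0.03, 0.006, -0.003, 0],
    [1, 0.06, 0.006, -0.003, 0],
    [1, 0.075, 0.006, -0.003, 0],
    [1, 0.075, 0.006, -0.003, 0],
    [1, 0.075, 0.006, -0.003, 0],
  ],
)

```text
clock: 1.62
tool_pos: [538.4, -339.6, 127.0]
tool_rot: [0.037, 1.572, -0.037]
force: [-0.6, -0.6, -0.2]
opening: 0.996
```

```bash
python3 -c "
from h import *
print(go([540,-338,71]))"
```

```text
(array([0.056 , 0.0017, 0.0017]), None, array([ 538.4, -339.6,  127. ]), array([ 0.999, -0.048, -0.002]))
```

Call:
apply_moves(
  targets=[
    [1, 0.03, 0.001, 0.001, 0],
    [1, 0.05, 0.001, 0.001, 0],
    [1, 0.056, 0.001, 0.001, 0],
    [1, 0.056, 0.001, 0.001, 0],
    [0.5, 0.056, 0.001, 0.001, 0],
    [0.4, 0.056, 0.001, 0.001, 0],
    [0.4, 0.056, 0.001, 0.001, 0],
    [0.4, 0.056, 0.001, 0.001, 0],
    [0.4, 0.056, 0.001, 0.001, 0],
    [0.4, 0.056, 0.001, 0.001, 0],
  ],
)

```text
clock: 2.45
tool_pos: [540.8, -337.6, 71.7]
tool_rot: [0.036, 1.57, -0.036]
force: [-1.0, -0.3, -0.1]
opening: 0.615
```

```bash
python3 -c "
from h import *
s=snap('wrist','d.png')
print(go([518,-43,140],(1,-.05)),telemetry.read_state()['opening'])"
```

```text
(array([-0.0685,  0.2933, -0.0361]), np.float64(0.235759912783422), array([ 540.6, -337.6,   71.6]), array([ 0.999, -0.046,  0.   ])) 0.5795905992405656
```

View pics/d.png

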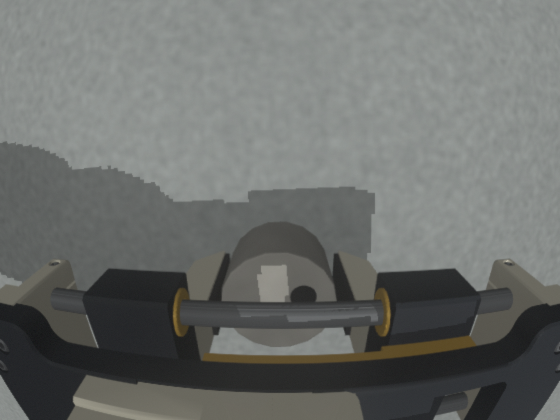

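The fingers straddle the disc, centred at about (278,290). The opening reads 0.58, and 54/92 = 0.587. Next I squeeze and lift.

Call:
apply_moves(
  targets=[
    [0.4, 0, 0, 0, 0],
    [0.4, 0, 0, 0, 0],
    [0.4, 0, 0, 0, 0],
    [0.4, -0.01, 0, 0, 0],
    [0.4, -0.03, 0, 0, 0],
    [0.4, -0.05, 0, 0, 0],
    [0.4, -0.07, 0, 0, 0],
    [0.4, -0.08, 0, 0, 0],
    [0.4, -0.08, 0, 0, 0],
  ],
)

```text
clock: 3.25
tool_pos: [541.9, -338.0, 153.8]
tool_rot: [0.035, 1.567, -0.037]
force: [0.6, -1.0, -2.5]
opening: 0.584
```

Call:
apply_moves(
  targets=[
    [0.4, 0, 0.015, -0.001, 0],
    [0.4, 0, 0.04, -0.004, 0],
    [0.4, 0, 0.07, -0.008, 0],
    [0.4, 0, 0.1, -0.012, 0],
    [0.4, 0, 0.13, -0.016, 0],
    [0.4, 0, 0.16, -0.019, 0],
    [0.4, 0, 0.19, -0.022, 0],
    [0.4, 0, 0.22, -0.027, 0],
    [0.4, 0, 0.235, -0.029, 0],
    [0.4, 0, 0.24, -0.03, 0],
    [0.4, 0, 0.24, -0.03, 0],
    [0.4, 0, 0.24, -0.03, 0],
  ],
)

```text
clock: 4.25
tool_pos: [521.2, -97.2, 150.6]
tool_rot: [0.036, 1.572, -0.037]
force: [0.6, -0.3, -1.5]
opening: 0.584
```

Run:
```python
from h import *
import pickle
s=snap('wrist','e.png');pickle.dump(s,open('S2.pkl','wb'))
st=telemetry.read_state();print(st['opening'],st['force'])
print(go([518,-43,140],(1,-.05)))
```

```text
0.5814759139584407 [ 0.62316144 -1.16436394 -2.42015517]
(array([ 0.0106,  0.0546, -0.006 ]), np.float64(0.1488969213033755), array([521.4, -97.9, 150.7]), array([ 0.999, -0.047, -0.001]))
```

View pics/e.png

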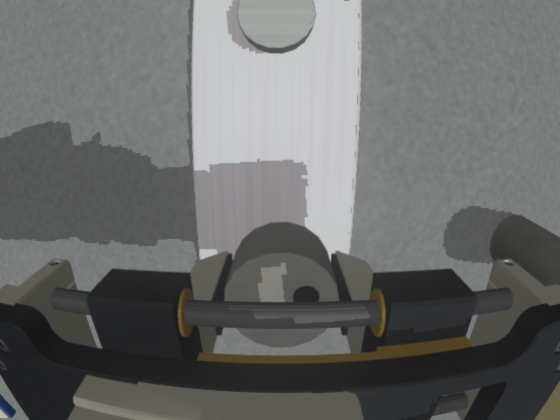

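Run:
```python
from m import *
s=pickle.load(open('S2.pkl','rb'))
f=lambda u,v,z:onz(s,u,v,z,True).round(1)
for v in (100,150,200):
    row=s['frame'][v].astype(int).min(1); 
    l=[u for u in range(170,240) if row[u]>row[u-3]+30]; r=[u for u in range(320,390) if row[u]>row[u+3]+30]
    if l and r: print(v,l,r,f(np.mean(l)-1.5,v,15),f(np.mean(r)+1.5,v,15))
print('round L R',f(239,10,37),f(316,10,37),'bottom',f(277,47,37))
b=S['top'];a=S['scene']
# plate corners by two views
A=[[263,190],[292,216],[217,275],[190,245]];B=[[251,256],[254,210],[356,217],[355,262]]
C=[cross(ray(a,*p),ray(b,*q))[0] for p,q in zip(A,B)];print(np.round(C,1),np.mean(C,0).round(1))
```

```text
100 [191, 192, 193, 194] [354, 358, 359] [462.1  -2.5  15. ] [579.6  -8.5  15. ]
150 [192, 193, 194, 195] [355, 356, 357] [459.8 -38.6  15. ] [578.4 -44.3  15. ]
200 [195, 196, 197] [351, 352, 353] [457.5 -76.   15. ] [575.7 -81.5  15. ]
round L R [501.9  52.8  37. ] [550.   50.3  37. ] bottom [524.5  26.   37. ]
[[ 469.2   86.2   20.1]
 [ 583.3   81.9    7.4]
 [ 568.1 -173.1   11.6]
 [ 457.6 -166.7   21.1]] [519.6 -43.   15. ]
```

Two views and the wrist camera agree on mid: about (519.5,-43.5), plate at z 15. The placing TCP height is 71.6 + 15 = 86.6.

Call:
apply_moves(
  targets=[
    [0.4, 0.005, 0.02, 0, 0],
    [0.4, 0.02, 0.042, -0.003, 0],
    [0.4, 0.035, 0.054, -0.004, 0],
    [0.4, 0.045, 0.054, -0.0045, 0],
    [0.4, 0.052, 0.054, -0.0045, 0],
    [0.4, 0.056, 0.054, -0.0045, 0],
    [0.4, 0.056, 0.054, -0.0045, 0],
    [0.4, 0.056, 0.054, -0.0045, 0],
  ],
)

```text
clock: 4.97
tool_pos: [519.8, -43.6, 95.3]
tool_rot: [0.037, 1.57, -0.038]
force: [-0.1, -0.1, -2.8]
opening: 0.584
```

```bash
python3 -c "
from h import *
st=telemetry.read_state();print(st['opening'],st['force'])
print(go([519.5,-43.5,86.6]))"
```

```text
0.5838290655221096 [-0.13048578 -0.07564849 -2.77889772]
(array([ 0.0087,  0.0001, -0.0003]), None, array([519.8, -43.6,  95.3]), array([ 0.999, -0.048,  0.   ]))
```

Call:
apply_moves(
  targets=[
    [0.4, 0.003, 0, 0, 0],
    [0.4, 0.006, 0, 0, 0],
    [0.4, 0.008, 0, 0, 0],
    [0.4, 0.0085, 0, 0, 0],
    [0.4, 0.0085, 0, 0, 0],
    [0.4, 0.0085, 0, 0, 0],
  ],
)

```text
clock: 5.47
tool_pos: [519.7, -42.2, 86.8]
tool_rot: [0.036, 1.57, -0.036]
force: [0.0, -0.2, -2.7]
opening: 0.584
```

Call:
apply_moves(
  targets=[
    [0.4, 0.0005, 0, 0, 0],
    [0.4, 0.001, 0, 0, 0],
    [0.4, 0.001, 0, 0, 0],
  ],
)

```text
clock: 5.72
tool_pos: [519.7, -42.2, 86.5]
tool_rot: [0.036, 1.57, -0.036]
force: [-3.4, -0.5, 8.3]
opening: 0.586
```

Contact: the force has gone from -2.7 N to +8 N. I release slowly, then go straight up.

Call:
apply_moves(
  targets=[
    [0.62, 0, 0, 0, 0],
    [0.66, 0, 0, 0, 0],
    [0.75, 0, 0, 0, 0],
    [0.85, 0, 0, 0, 0],
    [1, 0, 0, 0, 0],
    [1, 0, 0, 0, 0],
    [1, 0, 0, 0, 0],
    [1, -0.02, 0, 0, 0],
    [1, -0.05, 0, 0, 0],
    [1, -0.09, 0, 0, 0],
    [1, -0.13, 0, 0, 0],
    [1, -0.13, 0, 0, 0],
  ],
)

```text
clock: 6.72
tool_pos: [522.9, -41.7, 222.7]
tool_rot: [0.036, 1.56, -0.036]
force: [1.1, -0.2, -0.2]
opening: 0.999
```

Run:
```python
from h import *
import pickle
s=snap('wrist','f.png');b=snap('top');a=snap('scene');pickle.dump((s,b,a),open('S3.pkl','wb'))
cv2.imwrite('pics/f.png',np.vstack([s['frame'][100:350],np.hstack([cv2.resize(b['frame'][180:300,240:370],(280,258),interpolation=1),cv2.resize(a['frame'][180:290,180:300],(280,258),interpolation=1)])])[:,:,::-1])
print(go([500,280,250],(1,-.05)))
```

```text
(array([-0.0342,  0.3212, -0.0344]), np.float64(0.22379232864379617), array([519.6, -42.4, 216. ]), array([ 0.999, -0.046,  0.001]))
```

View pics/f.png

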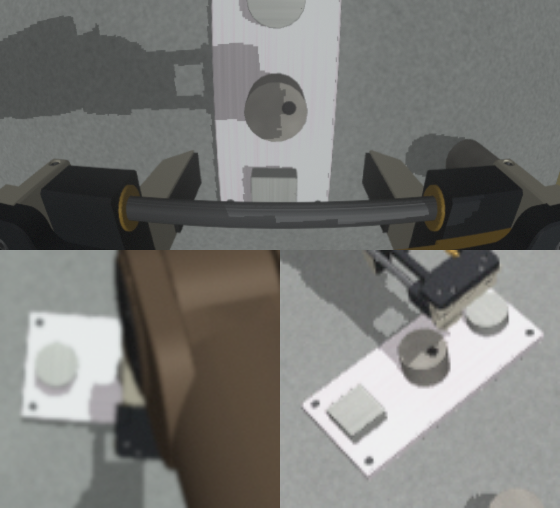

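The disc stands on the plate with its dot up, wrist face centre about (276,210), dot (289,208). Next I go to the probe.

Call:
apply_moves(
  targets=[
    [1, -0.07, 0.292, 0, 0],
    [1, -0.07, 0.292, 0, 0],
    [1, -0.07, 0.292, 0, 0],
    [1, -0.07, 0.292, 0, 0],
    [1, -0.07, 0.292, 0, 0],
    [1, -0.07, 0.292, 0, 0],
    [1, -0.07, 0.292, 0, 0],
    [1, -0.07, 0.292, 0, 0],
    [1, -0.07, 0.292, 0, 0],
    [1, -0.07, 0.292, 0, 0],
    [1, -0.07, 0.292, 0, 0],
    [1, -0.07, 0.292, 0, 0],
  ],
)

```text
clock: 7.87
tool_pos: [533.1, 247.3, 284.6]
tool_rot: [0.036, 1.572, -0.039]
force: [-0.5, 0.0, -0.4]
opening: 1.001
```

Run:
```python
from m import *
w=snap('wrist');pickle.dump(w,open('S4.pkl','wb'))
s,b,a=pickle.load(open('S3.pkl','rb'))
p=blob(s,(289,208),10,dark(60));print('dot',p[:2],onz(s,*p[0],55,True).round(1))
print('face',onz(s,276.5,211.5,55,True).round(1), 'LR',onz(s,245,210,55,True).round(1),onz(s,307,210,55,True).round(1))
f=w['frame'];cv2.imwrite('pics/g.png',cv2.resize(f[60:360,80:480],(800,600),interpolation=2)[:,:,::-1])
print(np.round(-np.array(w['R']).T@w['t'],1))
print(go([0,0,0]))
```

```text
dot (array([283.6, 208.5]), np.int32(10)) [527.  -40.5  55. ]
face [520.9 -42.8  55. ] LR [494.5 -40.2  55. ] [546.7 -42.8  55. ]
[537.7 330.8 376.8]
(array([ 0.2858, -0.2725, -0.5204]), None, array([533.2, 247.5, 284.9]), array([ 0.999, -0.048, -0.001]))
```

View pics/g.png

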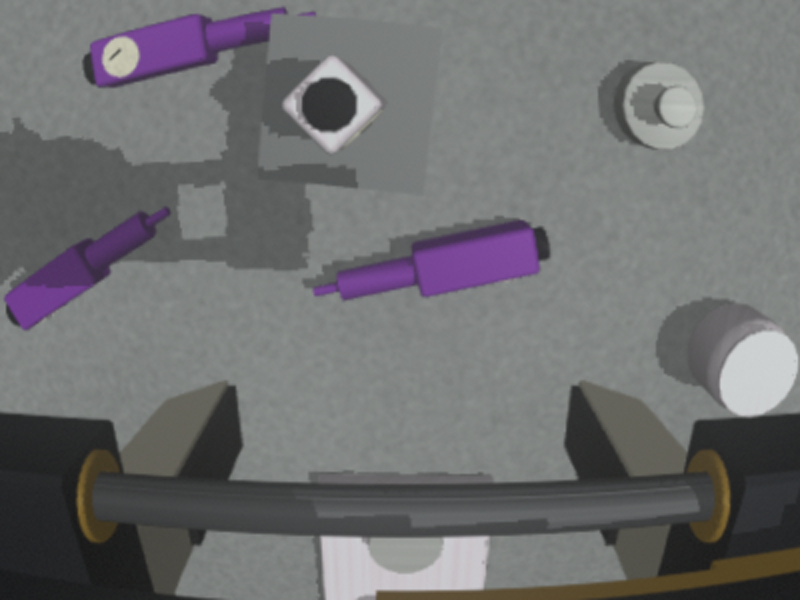

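The white-housed probe stands diamond-wise, cap at crop (329,103). The purple look-alikes stand round about. Now the measurement.

Run:
```python
from m import *
w=pickle.load(open('S4.pkl','rb'));s,b,a=pickle.load(open('S3.pkl','rb'))
P=[onz(w,x/2+80,y/2+60,140,True) for x,y in((283,103),(332,55),(383,104),(332,153))]
print('corners',np.round(P,1).tolist(),'c',np.mean(P,0).round(1),'sides',[np.linalg.norm(P[i]-P[i-1]).round(1) for i in range(4)])
k=blob(w,(245,112),16,dark(60));print(k[:2],onz(w,*k[0],148,True).round(1))
q=blob(S['top'],(134,234),8,dark(50));r=blob(S['scene'],(333,119),8,dark(50));print('cap 3view',cross(ray(w,*k[0],True),ray(S['top'],*q[0]),ray(S['scene'],*r[0])))
for i in range(4):
    d=P[i]-P[i-1];print(np.degrees(np.arctan2(d[1],d[0])).round(1))
print('dot',onz(s,289,207,55,True).round(1))
c=np.mean(P,0)
for an in(42,-48): print(an,go([c[0],c[1],155],(np.cos(np.radians(an)),np.sin(np.radians(an)))))
for nm,x,y,z in(('pA cap',95,68,135),('pA tip',300,12,0),('pB cap',541,243,135),('pB tip',316,292,0),('pC cap',12,316,135),('pC tip',168,211,0)): print(nm,onz(w,x/2+80,y/2+60,z,True).round())
```

```text
corners [[494.0, 331.5, 140.0], [512.9, 347.7, 140.0], [530.2, 328.6, 140.0], [510.7, 311.8, 140.0]] c [511.9 329.9 140. ] sides [np.float64(25.8), np.float64(24.9), np.float64(25.7), np.float64(25.7)]
(array([243.78881988, 111.92753623]), np.int32(483)) [511.2 330.  148. ]
cap 3view (array([510.83763233, 330.57992322, 145.10901572]), [np.float64(0.6256149942714037), np.float64(0.8383789883035948), np.float64(1.0474237613549824)])
130.3
40.5
-47.8
-139.3
dot [531.6 -39.4  55. ]
42 (array([ 0.1298,  0.0815, -0.0251]), np.float64(-44.76246788371568), array([533.2, 247.5, 284.9]), array([ 0.999, -0.048, -0.001]))
-48 (array([ 0.1298,  0.0815, -0.0251]), np.float64(45.237497090268505), array([533.2, 247.5, 284.9]), array([ 0.999, -0.048, -0.001]))
pA cap [418. 354. 135.]
pA tip [481. 385.   0.]
pB cap [588. 273. 135.]
pB tip [479. 217.   0.]
pC cap [358. 254. 135.]
pC tip [390. 274.   0.]
```

Run:
```python
from h import *
print(telemetry.read_state()['q'].round(2))
print(go([511.5,330,230],(np.cos(np.radians(41)),np.sin(np.radians(41)))))
```

```text
[-0.21  0.42 -0.45  1.65  0.2   1.12 -0.76]
(array([ 0.0548,  0.0815, -0.0256]), np.float64(-43.762466469933), array([533.2, 247.5, 284.9]), array([ 0.999, -0.048, -0.001]))
```

Call:
apply_moves(
  targets=[
    [1, 0.02, 0.0815, -0.0255, -44],
    [1, 0.04, 0.0815, -0.0255, -44],
    [1, 0.055, 0.0815, -0.0255, -44],
    [1, 0.055, 0.0815, -0.0255, -44],
    [1, 0.055, 0.0815, -0.0255, -44],
    [1, 0.055, 0.0815, -0.0255, -44],
    [1, 0.055, 0.0815, -0.0255, -44],
    [1, 0.055, 0.0815, -0.0255, -44],
    [1, 0.055, 0.0815, -0.0255, -44],
  ],
)

```text
clock: 8.67
tool_pos: [511.6, 331.2, 230.7]
tool_rot: [-0.561, 1.497, 0.561]
force: [-0.3, -0.1, -0.3]
opening: 1.001
```

Run:
```python
from m import *
w=snap('wrist','h.png');pickle.dump(w,open('S5.pkl','wb'))
print(go([511.5,330,157],(np.cos(np.radians(41)),np.sin(np.radians(41)))))
```

```text
(array([ 0.0738, -0.0011, -0.001 ]), np.float64(0.12848026598403806), array([511.5, 331.5, 230.8]), array([0.753, 0.658, 0.   ]))
```

View pics/h.png

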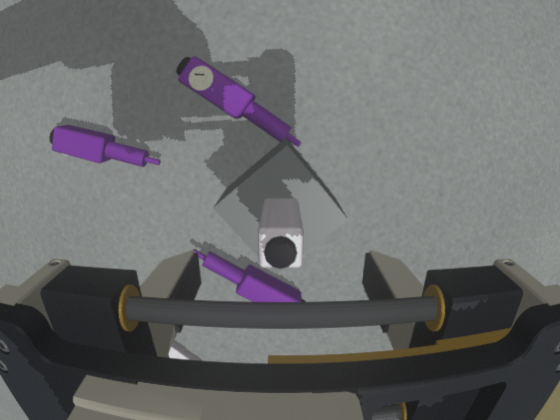

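The probe housing is square to the jaws and central, cap at (280,252) with the fingers symmetric about x≈281. I descend and grip.

Call:
apply_moves(
  targets=[
    [1, 0.025, -0.001, -0.001, 0],
    [1, 0.05, -0.001, -0.001, 0],
    [1, 0.068, -0.001, -0.001, 0],
    [1, 0.074, -0.001, -0.001, 0],
    [1, 0.074, -0.001, -0.001, 0],
    [0.5, 0.074, -0.001, -0.001, 0],
    [0.2, 0.074, -0.001, -0.001, 0],
    [0.2, 0.074, -0.001, -0.001, 0],
    [0.2, 0.074, -0.001, -0.001, 0],
    [0.2, 0.074, -0.001, -0.001, 0],
    [0.2, 0.074, -0.001, -0.001, 0],
    [0.2, 0.074, -0.001, -0.001, 0],
  ],
)

```text
clock: 9.72
tool_pos: [511.3, 330.6, 156.9]
tool_rot: [-0.565, 1.496, 0.565]
force: [0.1, -0.0, 0.1]
opening: 0.542
```

Call:
apply_moves(
  targets=[
    [0.2, 0, 0, 0, 0],
    [0.2, 0, 0, 0, 0],
    [0.2, 0, 0, 0, 0],
    [0.2, 0, 0, 0, 0],
    [0.2, 0, 0, 0, 0],
    [0.2, 0, 0, 0, 0],
    [0.2, 0, 0, 0, 0],
    [0.2, 0, 0, 0, 0],
  ],
)

```text
clock: 10.38
tool_pos: [511.2, 330.6, 156.7]
tool_rot: [-0.565, 1.496, 0.565]
force: [0.5, 0.7, -0.4]
opening: 0.306
```

Gripped: 0.306, against 28/92 = 0.304. The tip height is then TCP z − 147.7. I lift straight up.

Call:
apply_moves(
  targets=[
    [0.2, -0.005, 0, 0, 0],
    [0.2, -0.015, 0, 0, 0],
    [0.2, -0.03, 0, 0, 0],
    [0.2, -0.045, 0, 0, 0],
    [0.2, -0.06, 0, 0, 0],
    [0.2, -0.075, 0, 0, 0],
    [0.2, -0.09, 0, 0, 0],
    [0.2, -0.102, 0, 0, 0],
    [0.2, -0.11, 0, 0, 0],
    [0.2, -0.11, 0, 0, 0],
  ],
)

```text
clock: 11.22
tool_pos: [511.6, 331.2, 268.9]
tool_rot: [-0.564, 1.493, 0.565]
force: [0.3, 0.5, -1.8]
opening: 0.302
```

Run:
```python
from h import *
st=telemetry.read_state();print(st['opening'],st['force'],st['q'].round(2))
print(go([531.6,39,230]),go([531.6,-39.4,230]))
```

```text
0.30206900172140144 [ 0.30720698  0.48805527 -1.7866621 ] [-0.23  0.51 -0.64  1.61  0.33  1.13 -0.23]
(array([ 0.0384, -0.2325, -0.1783]), None, array([511.6, 331.2, 268.9]), array([0.75 , 0.661, 0.003])) (array([ 0.0383, -0.2913, -0.2301]), None, array([511.6, 331.2, 268.9]), array([0.75 , 0.661, 0.003]))
```

Call:
apply_moves(
  targets=[
    [0.2, 0, -0.01, -0.008, 0],
    [0.2, 0, -0.035, -0.028, 0],
    [0.2, 0, -0.063, -0.05, 0],
    [0.2, 0, -0.091, -0.072, 0],
    [0.2, 0, -0.119, -0.094, 0],
    [0.2, 0, -0.147, -0.116, 0],
    [0.2, 0, -0.175, -0.138, 0],
    [0.2, 0, -0.203, -0.16, 0],
    [0.2, 0, -0.231, -0.182, 0],
    [0.2, 0, -0.25, -0.197, 0],
    [0.2, 0, -0.26, -0.205, 0],
    [0.2, 0, -0.26, -0.205, 0],
  ],
)

```text
clock: 12.22
tool_pos: [528.5, -5.3, 265.4]
tool_rot: [-0.561, 1.5, 0.559]
force: [0.1, -0.4, -1.7]
opening: 0.304
```

Call:
apply_moves(
  targets=[
    [0.2, 0.005, -0.005, -0.004, 0],
    [0.2, 0.015, -0.02, -0.015, 0],
    [0.2, 0.027, -0.028, -0.022, 0],
    [0.2, 0.035, -0.031, -0.025, 0],
    [0.2, 0.035, -0.031, -0.025, 0],
    [0.2, 0.035, -0.031, -0.025, 0],
  ],
)

```text
clock: 12.72
tool_pos: [530.5, -38.7, 231.2]
tool_rot: [-0.565, 1.497, 0.567]
force: [0.1, 0.7, -1.4]
opening: 0.303
```

Run:
```python
from m import *
w=snap('wrist');a=snap('scene');b=snap('top');pickle.dump((w,a,b),open('S6.pkl','wb'))
f=lambda s,x0,x1,y0,y1,sz:cv2.resize(s['frame'][y0:y1,x0:x1],sz,interpolation=2)
cv2.imwrite('pics/i.png',np.hstack([f(w,140,420,100,350,(448,400)),f(a,200,280,170,270,(320,400))])[:,:,::-1])
st=telemetry.read_state();print(st['opening'],st['force'],go([531.6,-39.4,230]))
```

```text
0.30328439144011626 [ 0.45641226 -1.9120534  -2.39384065] (array([ 0.0023, -0.001 , -0.0004]), None, array([531.2, -38.4, 232.3]), array([0.749, 0.662, 0.001]))
```

View pics/i.png

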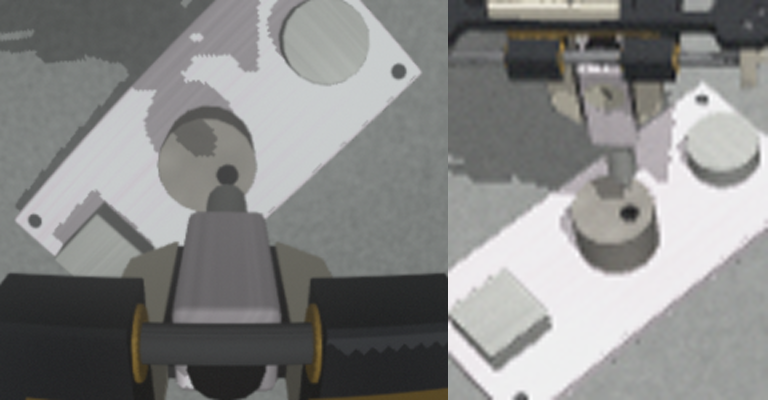

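Run:
```python
from m import *
w,a,b=pickle.load(open('S6.pkl','rb'))
p=blob(w,(282,209),6,dark(65));print(p[:2],onz(w,*p[0],55,True).round(1))
q=blob(a,(245,223),6,dark(65));print(q[:2],onz(a,*q[0],55).round(1))
print('tri',[x.round(1) if hasattr(x,'round') else np.round(x,1) for x in cross(ray(w,*p[0],True),ray(a,*q[0]))])
print('disc face',onz(w,207*.625+140,165*.625+100,55,True).round(1))
t=telemetry.read_state()['tool_pos'];R=Rn.from_rotvec(telemetry.read_state()['tool_rot']).as_matrix()
tip=t+R@[147.7,0,0];print('tip',tip.round(1),proj(a,tip))
cv2.imwrite('pics/j.png',cv2.resize(a['frame'][195:240,225:270],(540,540),interpolation=0)[:,:,::-1])
c=[onz(w,x*.625+140,y*.625+100,15,True) for x,y in((399,71),(35,221))];print('holes',np.round(c,1).tolist())
print('round',onz(w,326*.625+140,40*.625+100,37,True).round(1))
```

```text
Traceback (most recent call last):
  File "m.py", line 8, in blob
    i=1+np.argmax(st[1:,4]); k=(l==i).astype(np.uint8)
        ~~~~~~~~~^^^^^^^^^^
ValueError: attempt to get argmax of an empty sequence
```

Run:
```python
from m import *
w,a,b=pickle.load(open('S6.pkl','rb'))
p=(np.array([282.5,209.4]),);print(w['frame'][203:216:2,276:290:2].min(2))
try: p=blob(w,(282,208),7,dark(85));print(p[:2])
except Exception: pass
print(onz(w,*p[0],55,True).round(1))
q=blob(a,(245,223),6,dark(65));print(q[:2],onz(a,*q[0],55).round(1))
print('tri',cross(ray(w,*p[0],True),ray(a,*q[0])))
print('disc face',onz(w,207*.625+140,165*.625+100,55,True).round(1))
t=telemetry.read_state()['tool_pos'];R=Rn.from_rotvec(telemetry.read_state()['tool_rot']).as_matrix()
tip=t+R@[147.7,0,0];print('tip',tip.round(1),proj(a,tip))
c=[onz(w,x*.625+140,y*.625+100,15,True) for x,y in((399,71),(35,221))];print('holes',np.round(c,1).tolist())
print('round',onz(w,326*.625+140,40*.625+100,37,True).round(1))
print(a['frame'][208:228,236:252].min(2))
```

```text
[[125 118  88  83  89 114 128]
 [106  69  66  67  67  75 123]
 [ 73  66  67  66  67  68  95]
 [ 69  66  66  65  66  67  84]
 [ 74  66  66  66  65  67  91]
 [109  67  65  67  67  74 122]
 [125  99  84  84  81 106 128]]
(array([281.62184874, 208.94117647]), np.int32(119))
[531.  -39.9  55. ]
(array([244.875, 222.75 ]), np.int32(8)) [530.5 -38.1  55. ]
tri (array([531.03024722, -39.13037477,  56.66066813]), [np.float64(0.5463572073351729), np.float64(0.5463572073350929)])
disc face [519.6 -43.   55. ]
tip [531.4 -38.3  84.6] [243.92709597 216.50207889]
holes [[574.6, 70.6, 15.0], [464.4, -159.4, 15.0]]
round [524.4  50.4  37. ]
[[103 103 111 112 106 117 123 125 126 105 115 171 176 174 173 175]
 [105 116 144 132 105 117 125 129 129 120 107 170 172 172 177 176]
 [130 148 172 137 105 111 122 126 128 120 108 165 174 176 176 175]
 [176 173 172 171 102 111 120 128 132 121 113 146 172 175 174 174]
 [172 173 171 171 105 112 123 128 129 124 114 159 201 199 173 174]
 [173 162 160 161 112 112 121 125 129 125 135 221 236 236 203 172]
 [157 132 119 108 102 107 115 122 133 124 167 226 232 235 235 201
[... 173 characters left out ...]
 136 158 160 155 154 201 234]
 [156 123 105 108 106 107 105 108 157 157 158 156 152 155 195 223]
 [156 153 120 120 123 122 124 122 150 154 152 153 151 151 154 187]
 [153 151 150 153 154 157 152 151 145 139 148 149 152 153 154 189]
 [154 152 153 155 153 154 151 138 110  87 108 137 151 153 155 152]
 [154 157 156 153 157 152 152  89  45  43  43  90 154 154 157 122]
 [153 159 161 157 155 154 153  59  46  41  44  86 155 157 159 104]
 [158 159 160 159 157 156 153 105  63  66  63 133 156 159 154  86]
 [157 157 161 158 157 161 157 155 117 120 115 155 159 156 128  89]
 [161 158 157 160 161 161 162 161 154 156 156 156 155 141  93  87]
 [158 158 161 164 164 167 165 162 158 158 154 153 141  95  92  87]]
```

Tip (531.4,-38.3) against dot (531,-39.3). Two views agree to 0.5 mm, and disc to mid is about 1 mm. I descend to just above the dot.

Call:
apply_moves(
  targets=[
    [0.2, 0.005, 0, 0, 0],
    [0.2, 0.012, -0.0005, -0.001, 0],
    [0.2, 0.019, -0.0005, -0.001, 0],
    [0.2, 0.024, -0.0005, -0.001, 0],
    [0.2, 0.026, -0.0005, -0.001, 0],
    [0.2, 0.026, -0.0005, -0.001, 0],
    [0.2, 0.026, -0.0005, -0.001, 0],
    [0.2, 0.026, -0.0005, -0.001, 0],
  ],
)

```text
clock: 13.53
tool_pos: [530.7, -40.8, 205.9]
tool_rot: [-0.565, 1.496, 0.565]
force: [-0.7, -0.4, -1.2]
opening: 0.307
```

Call:
apply_moves(
  targets=[
    [0.2, 0, 0, 0, 0],
    [0.2, 0.001, 0, 0, 0],
    [0.2, 0.002, 0, 0, 0],
    [0.2, 0.003, 0, 0, 0],
    [0.2, 0.004, 0, 0, 0],
    [0.2, 0.004, 0, 0, 0],
    [0.2, 0.004, 0, 0, 0],
    [0.2, 0.004, 0, 0, 0],
    [0.2, 0.004, 0, 0, 0],
  ],
)

```text
clock: 14.28
tool_pos: [530.6, -40.8, 201.8]
tool_rot: [-0.565, 1.496, 0.565]
force: [0.3, 0.1, -0.9]
opening: 0.303
```

```bash
python3 -c "
from h import *
f=[]
for i in range(6): snap('top'); f.append(telemetry.read_state()['force'])
print(np.mean(f,0).round(2),np.round([x[2] for x in f],1),go([531,-39.3,196.7]))"
```

```text
[-0.35  0.23 -1.67] [-2.2 -1.6 -1.2 -1.6 -1.7 -1.8] (array([0.005 , 0.0009, 0.0014]), None, array([530.5, -40.9, 201.7]), array([ 0.75 ,  0.661, -0.   ]))
```

Call:
apply_moves(
  targets=[
    [0.2, 0.001, 0, 0, 0],
    [0.2, 0.002, 0, 0, 0],
    [0.2, 0.003, 0, 0, 0],
    [0.2, 0.003, 0, 0, 0],
    [0.2, 0.003, 0, 0, 0],
    [0.2, 0.003, 0, 0, 0],
  ],
)

```text
clock: 15.08
tool_pos: [530.6, -40.9, 198.8]
tool_rot: [-0.565, 1.496, 0.565]
force: [-0.2, -1.0, -0.6]
opening: 0.305
```

```bash
python3 -c "
from h import *
f=[]
for i in range(8): snap('top'); f.append(telemetry.read_state()['force'])
print(np.mean(f,0).round(2),np.round([x[2] for x in f],1),go([531,-39.3,196.7]))"
```

```text
[-0.19 -0.14 -0.51] [-0.2 -0.  -0.5 -1.3 -0.7 -0.3 -0.8 -0.4] (array([0.0021, 0.0008, 0.0014]), None, array([530.5, -40.8, 198.8]), array([0.75 , 0.661, 0.   ]))
```

Over the last 3 mm the force rose 1.16 N, matching the 0.4 N/mm spring. The plunger is now about 3.5–4 mm in, so I press 2 mm more.

Call:
apply_moves(
  targets=[
    [0.2, 0.001, 0, 0, 0],
    [0.2, 0.002, 0, 0, 0],
    [0.2, 0.002, 0, 0, 0],
    [0.2, 0.002, 0, 0, 0],
    [0.2, 0.002, 0, 0, 0],
    [0.2, 0.002, 0, 0, 0],
  ],
)

```text
clock: 15.98
tool_pos: [530.6, -40.8, 196.8]
tool_rot: [-0.565, 1.496, 0.565]
force: [-0.4, -1.2, 0.7]
opening: 0.3
```

Run:
```python
from m import *
f=[]
for i in range(8): w=snap('wrist'); f.append(telemetry.read_state()['force'])
a=snap('scene')
st=telemetry.read_state()
print(np.mean(f,0).round(2),st['opening'],st['clock'],st['tool_pos'].round(1),go([531,-39.3,196.7]))
c=lambda s,x0,x1,y0,y1,sz:cv2.resize(s['frame'][y0:y1,x0:x1],sz,interpolation=2)
cv2.imwrite('pics/k.png',np.hstack([c(w,140,420,100,350,(448,400)),c(a,200,280,170,270,(320,400))])[:,:,::-1])
```

```text
[ 0.15 -0.35  0.96] 0.3075972857401986 16.4333 [530.5 -40.8 196.7] (array([0.    , 0.0008, 0.0013]), None, array([530.5, -40.8, 196.7]), array([0.75 , 0.661, 0.   ]))
```

View pics/k.png

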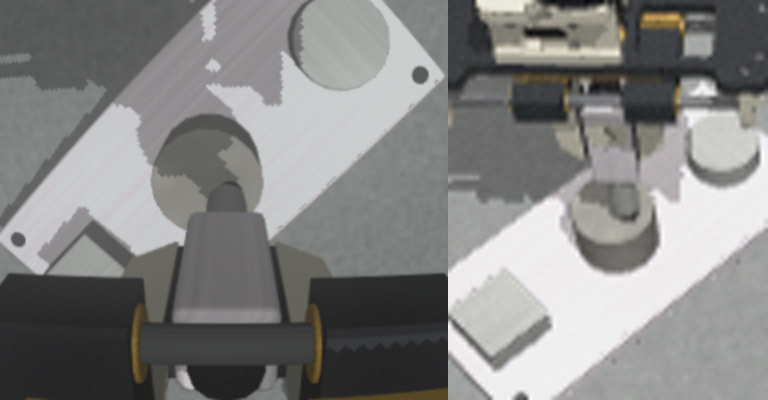

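The probe stands on the dot, barrel over the dot at scene crop (627,205), and the disc hasn't moved. Net contact is about 2.9 N and the plunger about 6–7 mm in. I hand in.

```bash
python3 -c "
from bench import manip
print(manip.close_job())"
```

```text
the job is handed in; nothing more can be done
None
```

I set the disc on the plate, dot up and let go, and handed in at about 16.5 s with the probe held upright and pressed on the dot. The hand-in gives no verdict, so these are my own measurements.

- **Disc:** centre about (519.6, -43.0), against a plate middle of about (519.5, -44). That is within about 1–2 mm, where 12 mm is allowed.
- **Probe tip:** about 1.6 mm from the dot's centre by arm pose and the measured dot, where 7 mm is allowed. At the end the barrel hides the dot, so I could not see this directly.
- **Press:** the wrist force less the probe's weight gives about 2.9 N. The tool height puts the plunger about 6 mm in and the force suggests nearly 7 mm. They disagree slightly, but both are inside the 3–9 mm band.
- **Bystanders:** I went nowhere near the tin, tall core or weight, but did not re-measure their positions at the end. The purple look-alikes looked upright in the first pictures and lying down later. I did not touch them or look into it.

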